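# Unscrew the jar in the holder and keep its cap in hand

## Robot

A 6-joint arm with a two-finger parallel gripper is mounted at the origin on a cart in front of the work surface, level with it; the furniture and walls round the work are solid. World frame = base frame: x ahead of the robot, y to its left, z up, the work surface at z = 0. Lengths are in m, angles in rad, forces in N, time in s.
With the tool pointing down it reaches from about 0.3 to 1 m from the base axis. Payload 5.1 kg.
Tool frame: the origin (TCP) lies midway between the tips of the shut fingers; the grasp point (between the pads) lies 19 mm behind it; z points along the fingers, y is the line along which they close (so a half turn about z gives the same grasp; the last joint's range is limited). The gripper opens to 95 mm and grips with 3 to 60 N. Pads are 20 mm wide; open, the fingers measure 119 mm over their backs; the gripper's body (75 mm by 180 mm) begins 59 mm behind the grasp point.
Start: joints at [1.032, 0.124, 1.65, -0, 1.367, -0.083], TCP at [0.286, 0.584, 0.215] pointing down, gripper open.
Joint ranges: [-2.61, 2.61], [-1.02, 2.33], [0.03, 2.71], [-1.35, 4.49], [0.32, 2.68], [-2.91, 2.91]. Speed limits (rad/s): [2.57, 2.57, 3.14, 3.14, 3.14, 3.14].

## Interface

Orientations are given as a rotation vector (axis times angle).
In Python, from station import robot, eyes, workorder, monitor gives the robot as it stands. The module is installed in compiled form; this text tells all that it offers. Calls block until the motion is done:
- robot.movep(position, orientation): joint-space move of the TCP to a pose.
- robot.movel(position, vel=0.15, frame=None): straight line of the TCP; frame=None keeps the orientation; vel is the mean speed in m/s.
- robot.move_j(angles): joint-space move.
- robot.grip(opening): finger opening in m; the grip force is fixed at half the most; returns when the fingers have stopped.
- robot.hold(seconds).
- robot.solve_ik(position, orientation): joint angles nearest the present ones, or None.
- eyes.capture(name): name is "scene" or "top"; returns a dict with "image" (400x640x3 uint8, blue, green, red), "z_map" (400x640 float32, m along the optical axis (not along the pixel's ray), 0 where there is no reading), "camera_matrix" (3x3 intrinsics, pixels), "extrinsics" (4x4, takes a point from camera to world coordinates). Camera axes: x right, y down, z forward; pixel columns grow to the right and rows downward; lengths in m; the calibration is good to about 2 mm. A picture is of the moment at which its call begins.
A pose or a line that the arm cannot do raises robot.PlanningError and nothing moves.
- workorder.sign_off(): hands the job in; it is judged then, once.
Readings, each from a call of its own:
- monitor.get_clock(): time.
- monitor.get_joint_pos(): joint angles.
- monitor.get_joint_vel(): joint speeds.
- monitor.get_effort(): joint torques, N m.
- monitor.get_position(): TCP position.
- monitor.get_tcp_rot(): TCP orientation.
- monitor.get_ft_force(): force on the tool from outside, world axes, zero at the start.
- monitor.get_wrist_torque(): the same for the moment, N m.
- monitor.get_gripper_width(): finger opening in m.
- monitor.get_grasp_force(): force on a finger pad.
Only numpy, scipy, OpenCV 4.12 (cv2) and the standard library are available. Lean on these libraries where they do the work, as an engineer would, in place of code of your own. Each camera call takes 0.05 s, during which the arm holds its last target. There are 200 camera calls.

## Task

A sanding block has been left lying on the cap of the square jar: lift it off and lay it flat on the bench, clear of the wooden holder, without dropping it. Then unscrew the tight cap (anticlockwise) while the holder keeps the jar from turning, stop as soon as the threads let go, and lift the cap straight up; the jar stays seated in the holder and the loose collets and collet nut stay where they are. Finish with the cap still in the gripper, held level and still right over the neck with its lower rim a centimetre or two above the top of the neck; do not put it down or let go.

Things in the scene. Friction and masses are not known exactly. Their poses are not given: they have to be found in the camera images.
- holder: Wooden holder fixed to the bench: plywood board 104 x 104 x 8 mm with a square pocket (66 mm inside, walls 10 mm thick, their top 31 mm above the bench) in which the jar stands. Origin: centre of its underside, on the bench; z up, x and y along its sides. Its place and yaw change.
- jar: Grey square jar, loose, 0.7 kg, body 64 x 64 x 72 mm, standing in the pocket, which keeps it from turning (1 mm play each side); only its weight keeps it down. Its flat shoulder is 80 mm above the bench; the round neck above that is up to 42 mm wide and 26 mm tall with the rubber seal on top. Origin: centre of its underside; z up, x and y along its sides.
- neck_top (a point): Centre of the neck's top, 106 mm above the bench; z up. Three thread ramps on the neck hold three lugs in the cap; the sprung seal presses the cap up with 13 N: tight, about 0.3 N m. The cap is free when its yaw in the jar's frame is 0.80 to 1.40 rad; beyond that are solid stops. Pulled before that, the jar comes up with it.
- cap: Round ribbed aluminium cap, loose, 54 mm in diameter, 27 mm tall, 0.1 kg; its top is 111 mm above the bench when screwed on. Origin: centre of its lower rim; z up. Unscrews anticlockwise seen from above, rising about 2 mm. Starts at -0.12 to 0.12 rad of yaw in the jar's frame; a turn of 1.1 rad, possible in one grasp, always frees it, then it lifts straight up.
- block: Cork-coloured sanding block, loose, 62 (x) x 118 (y) x 36 (z) mm, lying flat on the cap with its long side in any direction. Origin: centre of its underside; z up, y along its length. Grasp it across its 62 mm width.
- collet_a: Bystander: steel collet standing on the bench left of and beyond the holder, 32 mm in diameter, 42 mm tall; origin at the centre of its underside.
- collet_b: Bystander: a second steel collet of the same kind and size, near the first; origin at the centre of its underside.
- nut: Bystander: grey slotted collet nut lying on the bench left of the holder, 54 mm across, 24 mm tall; origin at the centre of its underside.
Things that resemble listed ones, but are neither listed nor needed, are in the scene too. There is more than one size of the jar; the job needs the larger.

How it is judged:
By the outcome, as a careful person would: the job done as asked, in the order asked, and still so for the second after the job is handed in, while the arm keeps its last pose, push and grip.
It also fails if it takes over 58 s, if anything falls off the work surface, if the arm or the gripper's body presses on something with over 40 N, if the wrist force passes 120 N, or if a joint passes its speed limit or range.

## Working session

There is one attempt and no reset: what is moved stays moved. The work goes in short steps, each a Python script; the robot and the scene stay as the last script left them, time stands still between calls to the robot, and variables do not carry over. Pictures are saved under pics/ and viewed, at most 10 in all, crops included, and the job is handed in when it is done.

```bash
mkdir -p pics; cat > h.py <<'E'
import numpy as np, cv2
from station import robot, eyes, workorder, monitor
def cloud(c):
    z=c["z_map"]; K=c["camera_matrix"]; v,u=np.mgrid[:z.shape[0],:z.shape[1]]
    p=np.stack([(u-K[0,2])*z/K[0,0],(v-K[1,2])*z/K[1,1],z],-1)
    E=c["extrinsics"]; w=p@E[:3,:3].T+E[:3,3]; w[z==0]=np.nan
    return w
E
python3 - <<'E'
from h import *
for n in("scene","top"):
    c=eyes.capture(n); cv2.imwrite(f"pics/{n}0.png",c["image"]); np.save(f"{n}0.npy",cloud(c))
    print(n,c["extrinsics"].round(3).tolist(),c["camera_matrix"].round(1).tolist())
print(monitor.get_tcp_rot(),monitor.get_clock())
E
```

```text
scene [[-0.799, -0.289, 0.527, 0.054], [-0.601, 0.394, -0.695, 0.961], [-0.007, -0.872, -0.489, 0.49], [0.0, 0.0, 0.0, 1.0]] [[385.2, 0.0, 323.9], [0.0, 385.2, 200.5], [0.0, 0.0, 1.0]]
top [[0.01, -0.996, 0.094, 0.393], [-1.0, -0.011, -0.014, 0.375], [0.015, -0.093, -0.996, 1.273], [0.0, 0.0, 0.0, 1.0]] [[467.8, 0.0, 319.5], [0.0, 467.8, 201.5], [0.0, 0.0, 1.0]]
[-7.09682354e-01 -3.05980342e+00  2.81227539e-03] 0.1
```

View pics/scene0.png

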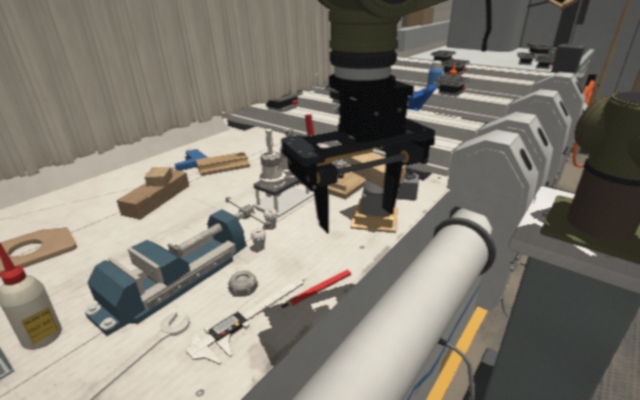

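View pics/top0.png

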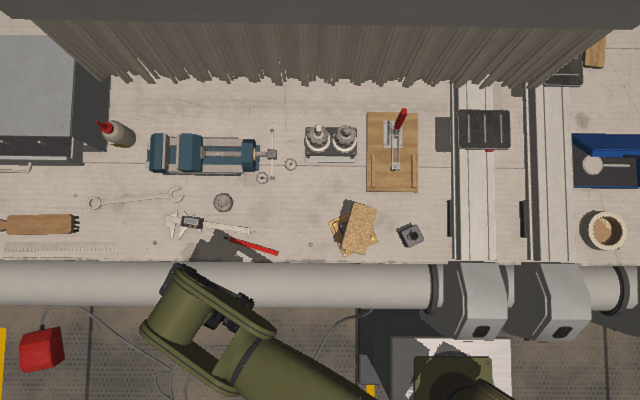

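The scene view shows the arm covering the block. In the top view the block is at about (357,228) on the holder, the smaller jar at (410,235), the nut at (223,202), and the collets at (262,178) and (291,164). Next I'll measure these.

```bash
python3 - <<'E'
from h import *
w=np.load("top0.npy"); im=cv2.imread("pics/top0.png")
for u,v in [(357,228),(335,240),(410,235),(223,202),(262,178),(291,164),(300,230),(320,205),(280,220),(300,200),(300,255),(300,285),(330,140),(392,165),(390,215)]:
    print((u,v),w[v,u].round(3))
m=(w[...,2]>.125)&(w[...,2]<.17); m[:195]=0;m[262:]=0;m[:,:325]=0;m[:,390:]=0
p=w[m]; print(m.sum(),np.nanmedian(p[:,2]))
def rect(p):
    r=cv2.minAreaRect((p[:,:2]*1000).astype(np.float32)); return r, cv2.boxPoints(r).round(0).tolist()
print(rect(p))
for lo,hi in((.02,.04),(.004,.014),(.07,.09)):
    k=(w[...,2]>lo)&(w[...,2]<hi); k[:195]=0;k[262:]=0;k[:,:325]=0;k[:,385:]=0
    print(lo,k.sum(),rect(w[k]))
# height profile over the workspace grid
for v in range(100,300,12): print(v,[ '%4.0f'%(1000*w[v,u,2]) for u in range(200,480,20)])
c=cv2.resize(im[190:270,310:440],None,fx=6,fy=6,interpolation=cv2.INTER_CUBIC); cv2.imwrite("pics/crop0.png",c)
E
```

```text
(357, 228) [0.436 0.269 0.15 ]
(335, 240) [ 0.409  0.315 -0.001]
(410, 235) [0.423 0.126 0.073]
(223, 202) [0.507 0.617 0.022]
(262, 178) [0.576 0.516 0.003]
(291, 164) [0.614 0.437 0.013]
(300, 230) [0.435 0.41  0.   ]
(320, 205) [ 0.504  0.356 -0.001]
(280, 220) [ 0.462  0.465 -0.004]
(300, 200) [0.517 0.411 0.   ]
(300, 255) [0.367 0.409 0.002]
(300, 285) [ 0.28   0.41  -0.087]
(330, 140) [0.669 0.333 0.068]
(392, 165) [0.605 0.17  0.069]
(390, 215) [ 0.478  0.165 -0.   ]
1221 0.14835541050223577
(((436.3267822265625, 264.6243591308594), (60.18569564819336, 115.76453399658203), 74.21392059326172), [[372.0, 251.0], [484.0, 220.0], [500.0, 278.0], [389.0, 309.0]])
0.02 168 (((432.5130310058594, 267.49578857421875), (85.45890808105469, 86.05787658691406), 25.82046127319336), [[375.0, 288.0], [413.0, 210.0], [490.0, 247.0], [452.0, 325.0]])
0.004 412 (((443.60894775390625, 261.75311279296875), (176.35853576660156, 161.31312561035156), 0.5318955779075623), [[355.0, 342.0], [356.0, 180.0], [533.0, 182.0], [531.0, 343.0]])
0.07 51 (((436.3993835449219, 266.7254638671875), (81.37587738037
[... 1399 characters left out ...]
32 ['   4', '   2', '   5', '   6', '   2', '   3', '   0', '  29', ' 152', '  -7', '  42', '  53', '   4', ' 104']
244 ['   2', '   8', '   6', '   3', '  -0', '  -1', '   3', ' 114', ' 150', '  -7', '  -2', '   3', '  -1', ' 100']
256 ['  -1', '   1', '   2', '  -2', '   2', '  -0', '  -1', '  -2', '   7', '   1', '  -0', '  -1', '  -4', '  99']
268 [' -94', '-102', ' -99', '-103', ' -95', ' -99', '-105', '-103', ' -99', '-104', '-105', '-103', '-105', ' 108']
280 [' 525', ' -88', ' -88', ' -87', ' -89', ' -90', ' -93', ' -83', ' -86', ' -91', ' -81', ' -84', ' -81', ' 106']
292 [' 552', ' 506', ' 296', ' -87', ' -90', ' -87', ' -88', ' -89', ' -88', ' -91', ' -85', ' -85', ' -90', ' 119']
```

View pics/crop0.png

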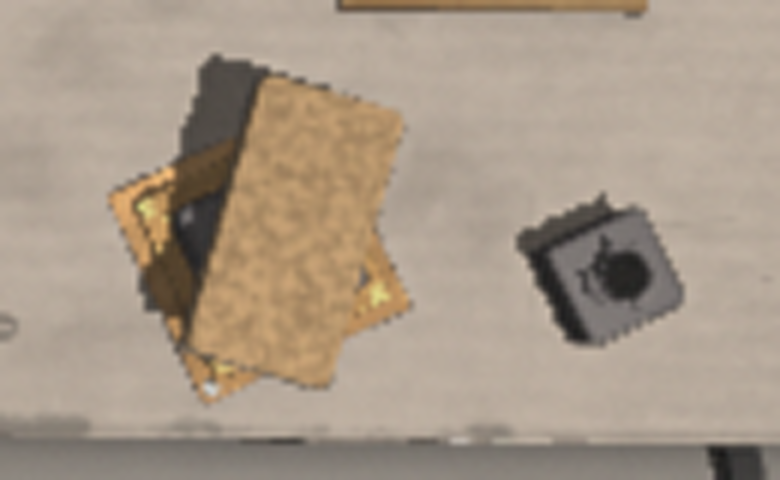

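The crop shows the block's long side running from about (270,75) to (190,345). That matches the depth fit: centre (0.436, 0.265), top at z = 0.148, long axis at -15.5°. The size comes out at 60x116 mm, against a true 62x118. The free bench to its left, around (0.48, 0.425), will take the block.

```bash
cat >> h.py <<'E'
from scipy.spatial.transform import Rotation as Ro
def down(th):
    s,c=np.sin(th),np.cos(th)
    return Ro.from_matrix(np.array([[-s,c,0],[c,s,0],[0,0,-1.]]).T if False else np.column_stack([[-s,c,0],[c,s,0],[0,0,-1.]])).as_rotvec()
def st(t=""): print(t,"t%.2f"%monitor.get_clock(),"p",np.round(monitor.get_position(),4),"F",np.round(monitor.get_ft_force(),1),"T",np.round(monitor.get_wrist_torque(),2),"w %.4f"%monitor.get_gripper_width(),"g %.1f"%monitor.get_grasp_force(),"q6 %.2f"%monitor.get_joint_pos()[5])
E
python3 - <<'E'
from h import *
th=np.deg2rad(74.3)
print(Ro.from_rotvec(monitor.get_tcp_rot()).as_matrix().round(2).tolist(), robot.solve_ik([.436,.265,.116],down(th)))
robot.movep([.436,.265,.22],down(th)); st()
robot.movel([.436,.265,.116],vel=.1); st("at")
robot.grip(.05); st("grip")
robot.movel([.436,.265,.121],vel=.03); robot.hold(.2); st("lift5")
E
```

```text
[[-0.9, 0.44, -0.0], [0.44, 0.9, -0.0], [0.0, -0.0, -1.0]] [ 4.40886108e-01 -1.04330894e-01  2.05185570e+00 -4.44089210e-16
  1.19406785e+00 -8.55893527e-01]
 t1.43 p [0.4359 0.2656 0.2201] F [0.3 0.2 0.3] T [ 0.02  0.04 -0.01] w 0.0951 g 0.0 q6 -0.86
at t2.62 p [0.4366 0.2653 0.1169] F [-0.8  0.7  0.2] T [-0.03  0.03 -0.  ] w 0.0951 g 0.0 q6 -0.86
grip t3.25 p [0.436  0.2649 0.1161] F [-0.3 -2.   1.3] T [-0.19  0.08 -0.01] w 0.0618 g 30.0 q6 -0.86
lift5 t3.77 p [0.4358 0.265  0.1208] F [ 0.4  0.6 -2.5] T [0.03 0.05 0.03] w 0.0621 g 30.0 q6 -0.86
```

```bash
python3 - <<'E'
from h import *
robot.movel([.436,.265,.19],vel=.15); st("up")
robot.movel([.48,.43,.19],vel=.2,frame=down(np.pi/2)); st("over")
robot.movel([.48,.43,.015],vel=.12); robot.hold(.2); st("near")
f0=monitor.get_ft_force()[2]; z=.015
while z>.0025:
    z-=.001; robot.movel([.48,.43,z],vel=.02); f=monitor.get_ft_force()[2]
    if f-f0>3: break
st("touch")
robot.grip(.09); robot.hold(.1); st("open")
robot.movel([.48,.43,.2],vel=.15)
robot.movel([.40,.58,.22],vel=.25); st()
for n in("scene","top"):
    c=eyes.capture(n); cv2.imwrite(f"pics/{n}1.png",c["image"]); w=cloud(c); np.save(f"{n}1.npy",w)
    im=c["image"]
    if n=="top":
        cv2.imwrite("pics/crop1.png",cv2.resize(im[180:270,270:400],None,fx=6,fy=6,interpolation=cv2.INTER_CUBIC))
        def rect(k): return cv2.minAreaRect((w[k][:,:2]*1000).astype(np.float32)), int(k.sum())
        R=(abs(w[...,0]-.437)<.06)&(abs(w[...,1]-.265)<.06)
        k=R&(w[...,2]>.098)&(w[...,2]<.125); p=w[k]
        print("cap",rect(k),cv2.minEnclosingCircle((p[:,:2]*1000).astype(np.float32)),np.median(p[:,2]),p.mean(0))
        k=R&(w[...,2]>.07)&(w[...,2]<.09); print("shoulder",rect(k))
        B=(abs(w[...,0]-.48)<.09)&(abs(w[...,1]-.43)<.06)&(w[...,2]>.025)&(w[...,2]<.06); print("block",rect(B),np.median(w[B][:,2]))
E
```

```text
up t4.38 p [0.4357 0.2648 0.1894] F [ 0.1 -0.5 -1.8] T [-0.    0.05 -0.01] w 0.0618 g 30.0 q6 -0.86
over t5.38 p [0.4797 0.4293 0.1893] F [-0.4 -0.6 -2.1] T [-0.03 -0.03  0.04] w 0.0619 g 30.0 q6 -0.92
near t7.18 p [0.4803 0.4303 0.0157] F [ 0.5 -0.6 -2.3] T [0.05 0.03 0.01] w 0.0620 g 30.0 q6 -0.92
touch t10.18 p [0.4802 0.4302 0.0042] F [-2.9 -1.7  5.8] T [-0.34  0.35  0.01] w 0.0621 g 30.0 q6 -0.92
open t10.98 p [0.48  0.43  0.003] F [-0.3 -0.6 -0.1] T [ 0.   -0.04 -0.01] w 0.0902 g 0.0 q6 -0.92
 t13.28 p [0.4003 0.5791 0.2193] F [-0.6 -0.7 -0.4] T [ 0.05 -0.03  0.05] w 0.0900 g 0.0 q6 -0.68
cap (((432.6329345703125, 267.7182922363281), (52.84858703613281, 53.04661178588867), 43.83493423461914), 384) ((431.94976806640625, 267.2402038574219), 27.639192581176758) 0.11197787503779455 [0.43191221 0.2678633  0.11171765]
shoulder (((432.20330810546875, 267.16815185546875), (63.7982063293457, 64.201416015625), 25.676658630371094), 233)
block (((500.26171875, 435.2378845214844), (158.75265502929688, 78.55952453613281), 12.277037620544434), 979) 0.036566136183974196
```

View pics/crop1.png

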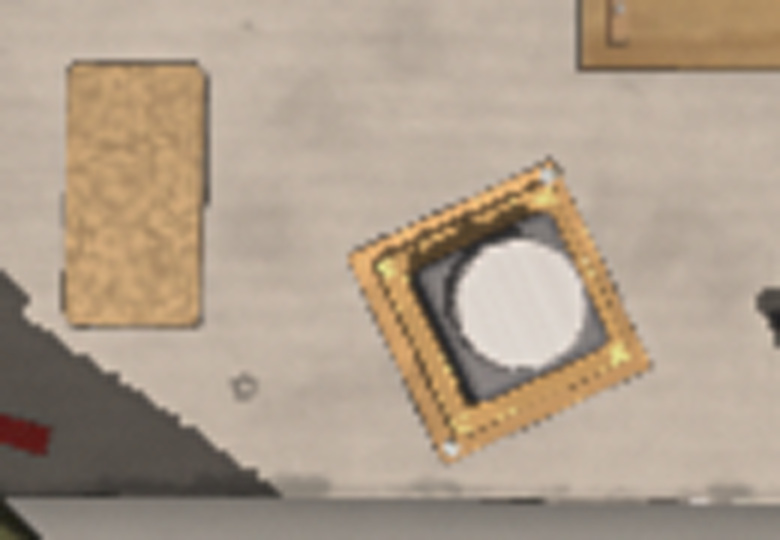

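The block is lying flat on the bench at about (135,195) in the crop, clear of the holder. The cap is a clean disc at (520,303), which puts it at (0.432, 0.2675) with its top at 0.112. The jar yaw is about 25.7°. Next I'll grasp the cap and turn it in small steps, raising the tool as it goes and watching force and torque.

```bash
python3 - <<'E'
from h import *
x,y=.432,.2675; th=.45; z=.089
print(robot.solve_ik([x,y,z],down(th)),robot.solve_ik([x,y,z],down(th+1.1)))
robot.movep([x,y,.2],down(th)); robot.movel([x,y,.12],vel=.1); robot.hold(.2); st("above")
f0=monitor.get_ft_force()[2]
robot.movel([x,y,z],vel=.05); st("at")
robot.grip(.045); robot.hold(.2); st("grip")
for i in range(1,8):
    f=monitor.get_ft_force()[2]-f0
    dz=.00015 if f<-3 else .00025 if f<6 else .0005
    z+=dz; robot.movel([x,y,z],vel=dz/.5,frame=down(th+.1*i)); st(i)
E
```

```text
[ 4.48742342e-01 -7.72128423e-02  2.07608744e+00 -4.44089210e-16
  1.14271806e+00 -1.25765787e-03] [ 4.48742342e-01 -7.72128423e-02  2.07608744e+00 -4.44089210e-16
  1.14271806e+00 -1.10125766e+00]
above t15.73 p [0.4325 0.2677 0.1209] F [ 0.1 -0.4 -0.3] T [-0.05 -0.01 -0.02] w 0.0898 g 0.0 q6 -0.00
at t16.50 p [0.4321 0.2675 0.089 ] F [-0.   0.6 -0.8] T [-0.05  0.   -0.01] w 0.0897 g 0.0 q6 -0.00
grip t17.38 p [0.4309 0.2669 0.0889] F [-4.  -2.3  3.7] T [-0.5   0.93  0.01] w 0.0536 g 30.0 q6 -0.00
1 t17.62 p [0.4315 0.2675 0.089 ] F [-3.2 -0.8  1.1] T [-0.12  0.59  0.03] w 0.0538 g 30.0 q6 -0.10
2 t17.88 p [0.4318 0.2677 0.0892] F [-1.3 -0.1 -1.3] T [0.11 0.36 0.07] w 0.0536 g 30.0 q6 -0.20
3 t18.12 p [0.4318 0.2676 0.0894] F [-1.9  1.  -1.7] T [0.16 0.3  0.03] w 0.0540 g 30.0 q6 -0.30
4 t18.38 p [0.4319 0.2676 0.0897] F [-1.   1.6 -3. ] T [0.2  0.31 0.04] w 0.0538 g 30.0 q6 -0.40
5 t18.62 p [0.4318 0.2675 0.0899] F [-2.   0.4 -2.9] T [0.15 0.41 0.08] w 0.0536 g 30.0 q6 -0.50
6 t18.88 p [0.4317 0.2673 0.0902] F [-3.7  0.2 -3.1] T [0.01 0.47 0.11] w 0.0541 g 30.0 q6 -0.60
7 t19.12 p [0.4318 0.2672 0.0906] F [-3.6 -1.  -2. ] T [-0.21  0.51  0.11] w 0.0537 g 30.0 q6 -0.70
```

Torque is lower than expected, so I'll look before turning further.

```bash
python3 - <<'E'
from h import *
a=cv2.imread("pics/scene1.png")[140:240,300:420]; b=eyes.capture("scene")["image"][140:240,300:420]
cv2.imwrite("pics/cmp.png",cv2.resize(np.vstack([a,b]),None,fx=3,fy=3,interpolation=cv2.INTER_CUBIC))
st()
E
```

```text
t19.18 p [0.4319 0.2672 0.0907] F [-2.5 -1.7 -1.3] T [-0.21  0.51  0.07] w 0.0539 g 30.0 q6 -0.70
```

View pics/cmp.png

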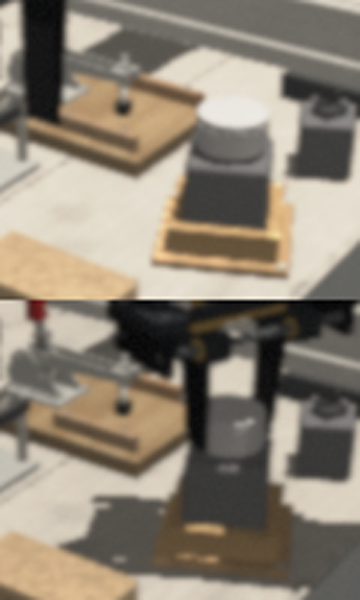

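The jar is still seated and square in the holder, with the cap at about (235,425) between the fingers. I'll carry on turning up to 1.1 rad and watch for the release.

```bash
python3 - <<'E'
from h import *
x,y=.432,.2675; z=.0907
for a in (.75,.8,.85,.9,.95,1.0,1.05,1.1):
    f=monitor.get_ft_force()[2]+.3
    dz=.00005 if f<-2 else .0001 if f<4 else .0004
    z+=dz; robot.movel([x,y,z],vel=dz/.4,frame=down(.45+a)); robot.hold(.15); st(a)
robot.hold(.3); st(z)
E
```

```text
0.75 t19.57 p [0.432  0.2674 0.091 ] F [-4.1 -1.5 -0.2] T [-0.25  0.68 -0.  ] w 0.0534 g 30.0 q6 -0.75
0.8 t19.98 p [0.4321 0.2674 0.0913] F [-4.9 -2.   2.1] T [-0.44  0.86  0.03] w 0.0537 g 30.0 q6 -0.80
0.85 t20.38 p [0.4322 0.2673 0.0917] F [-3.8 -3.   2.7] T [-0.53  0.95 -0.04] w 0.0538 g 30.0 q6 -0.85
0.9 t20.77 p [0.4322 0.2672 0.0918] F [-4.4 -2.7  3.7] T [-0.6   0.98 -0.  ] w 0.0532 g 30.0 q6 -0.90
0.95 t21.18 p [0.4322 0.2672 0.092 ] F [-5.6 -3.9  3.8] T [-0.67  1.05 -0.08] w 0.0537 g 30.0 q6 -0.95
1.0 t21.61 p [0.4321 0.2672 0.0923] F [-5.3 -3.9  3.6] T [-0.63  0.98  0.03] w 0.0540 g 30.0 q6 -1.00
1.05 t22.01 p [0.4322 0.2671 0.0924] F [-4.9 -3.6  4.2] T [-0.66  0.95  0.  ] w 0.0536 g 30.0 q6 -1.05
1.1 t22.44 p [0.4322 0.2671 0.0925] F [-4.9 -2.9  3.4] T [-0.56  0.82 -0.06] w 0.0537 g 30.0 q6 -1.10
0.09210000000000002 t22.74 p [0.4322 0.2671 0.0925] F [-4.1 -3.   2.4] T [-0.63  0.85 -0.06] w 0.0536 g 30.0 q6 -1.10
```

```bash
python3 - <<'E'
from h import *
x,y,z=.4322,.2671,.0925
for i in range(10):
    z+=.0005; robot.movel([x,y,z],vel=.005); robot.hold(.1); st(i)
    if monitor.get_ft_force()[2]<-4.5: print("PULL"); break
E
```

```text
0 t23.19 p [0.4323 0.267  0.0928] F [-2.7 -2.8 -2.4] T [-0.41  0.33 -0.03] w 0.0537 g 30.0 q6 -1.10
1 t23.54 p [0.4323 0.2671 0.0934] F [-1.9 -1.9 -2. ] T [-0.35  0.33  0.01] w 0.0540 g 30.0 q6 -1.10
2 t23.89 p [0.4323 0.2671 0.0941] F [-2.9 -3.2 -2. ] T [-0.41  0.29 -0.06] w 0.0535 g 30.0 q6 -1.10
3 t24.24 p [0.4322 0.2671 0.0946] F [-2.1 -2.4 -1.4] T [-0.41  0.3  -0.  ] w 0.0535 g 30.0 q6 -1.10
4 t24.59 p [0.4322 0.2671 0.095 ] F [-1.4 -2.7 -1.8] T [-0.4   0.34  0.01] w 0.0540 g 30.0 q6 -1.10
5 t24.94 p [0.4322 0.2671 0.0956] F [-1.2 -2.  -1.5] T [-0.4   0.27 -0.01] w 0.0540 g 30.0 q6 -1.10
6 t25.29 p [0.4322 0.2671 0.096 ] F [-0.9 -2.  -1.7] T [-0.33  0.38  0.01] w 0.0538 g 30.0 q6 -1.10
7 t25.64 p [0.4322 0.2671 0.0965] F [-2.3 -2.9 -2.3] T [-0.36  0.35 -0.01] w 0.0539 g 30.0 q6 -1.10
8 t25.99 p [0.4322 0.2671 0.0971] F [-1.1 -1.7 -1.4] T [-0.35  0.31 -0.  ] w 0.0535 g 30.0 q6 -1.10
9 t26.34 p [0.4322 0.2671 0.0976] F [-2.2 -1.8 -1.7] T [-0.32  0.36 -0.02] w 0.0538 g 30.0 q6 -1.10
```

The force is steady at only about the cap's own weight, so the cap is free. I'll lift it and check.

```bash
python3 - <<'E'
from h import *
robot.movel([.4322,.2671,.1275],vel=.03); robot.hold(.5); st("top")
c=eyes.capture("scene"); b=c["image"][120:260,280:440]
cv2.imwrite("pics/end.png",cv2.resize(b,None,fx=5,fy=5,interpolation=cv2.INTER_CUBIC))
cv2.imwrite("pics/endtop.png",eyes.capture("top")["image"])
E=c["extrinsics"];K=c["camera_matrix"]
for p in([.4322,.2671,.106],[.4322,.2671,.121],[.4322,.2671,.148],[.4322,.2671,.08]):
    q=K@(E[:3,:3].T@(np.array(p)-E[:3,3])); print(p,((q[:2]/q[2]-[280,120])*5).round(0))
E
```

```text
top t27.99 p [0.4322 0.2671 0.1275] F [-0.1  0.  -1.1] T [-0.    0.03 -0.05] w 0.0538 g 30.0 q6 -1.10
[0.4322, 0.2671, 0.106] [480. 296.]
[0.4322, 0.2671, 0.121] [482. 266.]
[0.4322, 0.2671, 0.148] [486. 210.]
[0.4322, 0.2671, 0.08] [477. 347.]
```

View pics/end.png

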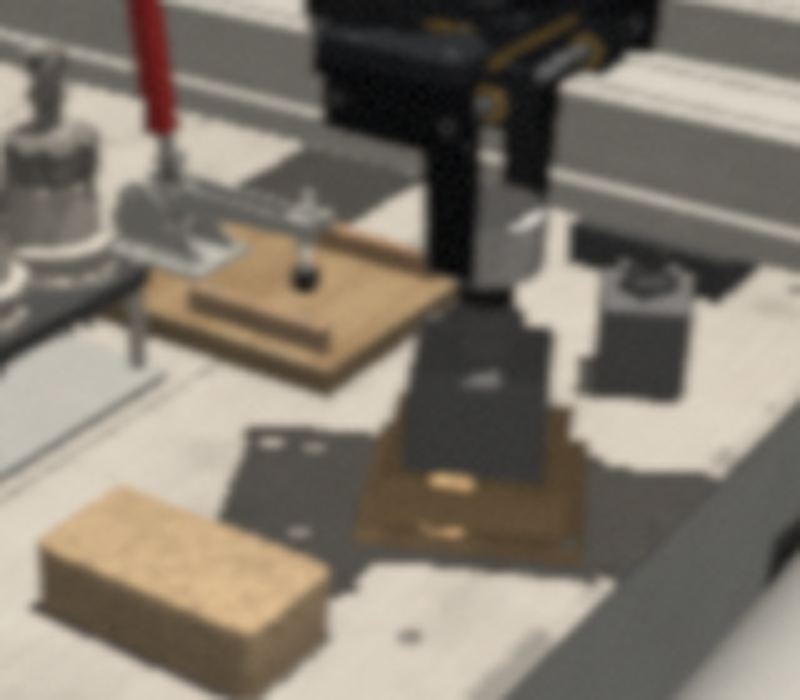

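View pics/endtop.png

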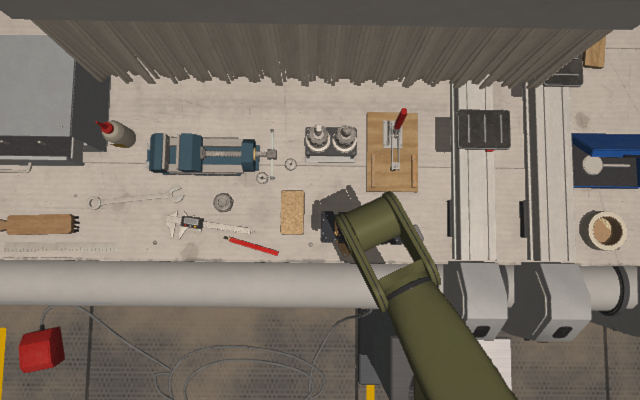

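In the close view the cap is level between the fingers, with its lower rim at about (505,290), over the neck at (490,297). The jar is seated in the holder and the block lies flat at (185,590). The top view shows the nut and collets where they started. I'm handing the job in.

```bash
python3 -c "
from h import *
st(); print(workorder.sign_off())"
```

```text
t28.09 p [0.4322 0.2671 0.1275] F [ 0.4 -0.6 -0.6] T [ 0.01 -0.01  0.01] w 0.0534 g 30.0 q6 -1.10
the job is handed in; nothing more can be done
None
```

I handed the job in at 28 s: the block lies flat on the bench clear of the holder, and the cap is unscrewed and held level about 15 mm above the neck (estimated from the tool height). The jar is still seated, and the collets and nut have not moved. I turned the cap the full 1.1 rad, because the torque reading didn't clearly show when the threads let go.

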